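# Set up the vial analyser for a batch

### The arm

A 6-joint arm with a two-finger parallel gripper is mounted at the origin on the work surface. World frame = base frame: x ahead of the robot, y to its left, z up, the work surface at z = 0. Lengths are in mm, angles in degrees, forces in N, time in s.
With the tool pointing down it reaches from about 325 to 925 mm from the base axis. Payload 3.1 kg.
Tool frame: the origin (TCP) lies at the very end of the fingers, on their centre line; the grasp point (between the pads) lies 19 mm behind it; z points along the fingers, y is the line along which they close (so a half turn about z gives the same grasp; the last joint's range is limited). The gripper opens to 85 mm and grips with 20 to 120 N. Pads are 22 mm wide; open, the fingers measure 114 mm over their backs; the gripper's body (76 mm by 85 mm) begins 54 mm behind the grasp point. The pads swing forward as they close: fully open they stand 13 mm farther back than shut.
Start: joints at [-79.71, 12.427, 92.441, -0, 75.132, -6.429], TCP at [179.819, -598.585, 231.3] pointing down, gripper open.
Joint ranges: [-157.48, 157.48], [-44.54, 120.13], [17.64, 146.25], [-64.5, 244.5], [7.68, 150.69], [-147.95, 147.95]. Speed limits (degrees/s): [159.86, 159.86, 180, 180, 180, 180].

### API

Orientations are given as [roll, pitch, yaw] about the fixed x, y, z axes, in that order (R = Rz(yaw) Ry(pitch) Rx(roll)).
In Python, from station import ctrl gives the robot as it stands. Calls block until the motion is done:
- ctrl.goto(position, orientation): joint-space move of the TCP to a pose.
- ctrl.move_l(position, attitude=None, speed=150): straight line of the TCP; attitude=None keeps the orientation; speed is the mean speed in mm/s.
- ctrl.move_j(angles): joint-space move.
- ctrl.grip(opening, squeeze=None): finger opening in mm; squeeze is the grip in N (None keeps the last); returns when the fingers have stopped.
- ctrl.wait(seconds).
- ctrl.solve_ik(position, orientation): joint angles nearest the present ones, or None.
- ctrl.get_obs(): the state.
- ctrl.get_image(name): name is "scene" or "top" or "wrist"; returns the picture (420x560x3 uint8, red, green, blue); there is no depth.
- ctrl.get_calibration(name): a dict with "fx", "fy", "cx", "cy" (pixels), "R" (3x3) and "t" (3): a world point X has camera coordinates R X + t; the wrist camera has in their place "mount" (4x4, takes a point from camera to tool coordinates, whose origin is the TCP and whose axes are the flange's). Camera axes: x right, y down, z forward; pixel columns grow to the right and rows downward; lengths in mm; the calibration is good to about 2 mm. A picture is of the moment at which its call begins: read the wrist's pose just before it. get_calibration takes no time and is no camera call.
A pose or a line that the arm cannot do raises ctrl.Unreachable and nothing moves.
- ctrl.sign_off(): hands the job in; it is judged then, once.
The state is a dict: "t": time; "joint_pos": joint angles; "qvel": joint speeds; "effort": joint torques, N m; "tcp_pos": TCP position; "ee_rot": TCP orientation; "wrist_force": force on the tool from outside, world axes, zero at the start; "moment": the same for the moment, N m; "grip_width": finger opening in mm; "grip_force": force on a finger pad.
Only numpy, scipy, OpenCV 4.12 (cv2) and the standard library are available. Lean on these libraries where they do the work, as an engineer would, in place of code of your own. Each camera call takes 0.05 s, during which the arm holds its last target. There are 200 camera calls.

### The job

Get the vial analyser ready and start it: take the white reference puck off the window in its deck and lay it flat in the round dish, then set the empty vial carrier down on the analyser so that its three ball feet are fully home in the cone, groove and flat seats. After that stand every vial upright in a pocket of its own in the carrier and turn the iris knob until its pointer meets the white index mark; when all this is so, push the start plunger fully down and let it come up again. Leave the flask and the mouse where they are.

Things in the scene. Friction and masses are not known exactly. Their poses are not given: they have to be found in the camera images.
- analyser: White bench analyser, fixed: a low deck (top 70 mm above the bench; x -145 to 145, y -190 to 120 mm from the origin) and a 200 mm high housing on its left (y 120 to 290 mm). Origin on the bench under the centre of the seat set, where a round window lies in the deck with the puck on it at the start. At yaw 0 its x points away from the robot, y to the left.
- seat_cone (a point): Where the centre of a 16 mm ball foot lies when it is home in the cone seat (hexagonal steel cup, 55 degree slopes, mouth 22 mm wide, 20 mm high above the deck). 55 mm to -x and 55 mm to +y of the analyser's origin, 18 mm above the deck.
- seat_groove (a point): The same for the V groove (two steel slopes of 55 degrees, 36 mm long, 20 mm high, running towards the cone along the analyser's y). 55 mm to -x and 55 mm to -y of the analyser's origin, 18 mm above the deck.
- seat_flat (a point): The same for the flat seat (round steel pad, 32 mm across, 10 mm high). 60 mm to +x of the analyser's origin, 18 mm above the deck.
- carrier: Vial carrier, about 0.6 kg: plate 150 x 150 x 8 mm on three 16 mm ball feet, four pockets, and in the middle an upright square grey post (16 x 16 mm, sides along x and y) to hold it by. Origin at the centre, level with the balls' undersides; plate top 30 mm and post top 115 mm above. Home, its axes lie along the analyser's and its origin is 10 mm above the deck, over the window.
- foot_cone (a point): Centre of the ball foot that belongs in the cone: (-55, +55, 8) mm in the carrier's frame. The three feet form an isosceles triangle, so the carrier fits one way round only; feet within about 5 mm of their seats slide home when the carrier is set down and let go.
- foot_groove (a point): Centre of the ball foot that belongs in the groove: (-55, -55, 8) mm in the carrier's frame.
- foot_flat (a point): Centre of the ball foot that belongs on the flat: (+60, 0, 8) mm in the carrier's frame, alone under the 30 mm wide tab that stands 13 mm out from the middle of the plate's +x edge.
- iris_grip (a point): Centre of the iris knob's grip bar (44 mm long, 14 mm thick, 14 to 44 mm above the deck), on the axis, 37 mm above the deck, at (-70, -145) mm from the analyser's origin. Dial 50 mm, base 76 mm across. A white line on one half of the bar's top is the pointer; the index is the one white mark on the base, thicker than the black ticks, towards the analyser's -y.
- iris (a joint): Angle of the iris knob (rad), growing clockwise seen from above: at 0 the pointer looks along the analyser's +x, at 1.57 it points at the index mark (-y). Stops at 0 and 3.14; stays where it is left (friction 0.04 N m).
- start_top (a point): Top of the start plunger, a steel button 25 mm across in a grey collar (44 mm across, 12 mm high), at (80, -145) mm from the analyser's origin. It stands 30 mm above the deck at rest.
- start (a joint): How far the start plunger is pressed (m): 0 at rest, 0.010 fully down, 8 mm above its collar. Sprung: 2 N at rest, 5 N fully down; it comes up by itself.
- puck: White reference puck: ceramic disc 44 mm across and 18 mm high with a black round knob on top, 20 mm across and 24 mm high (42 mm in all). 0.12 kg. Origin at the centre of its underside.
- dish_in (a point): Centre of the inner floor of the puck's round aluminium dish: inside 64 mm across, floor 4 mm and rim 12 mm above the bench. Fixed.
- vial1: Amber glass vial with a white cap, upright: body 34 mm across and 36 mm high, cap 30 mm across up to 50 mm. About 0.08 kg. Origin at the centre of its underside. Two to four vials are there; all are alike.
- vial2: Amber glass vial with a white cap, upright: body 34 mm across and 36 mm high, cap 30 mm across up to 50 mm. About 0.08 kg. Origin at the centre of its underside. Two to four vials are there; all are alike.
- vial3: Amber glass vial with a white cap, upright: body 34 mm across and 36 mm high, cap 30 mm across up to 50 mm. About 0.08 kg. Origin at the centre of its underside. Two to four vials are there; all are alike.
- vial4: Amber glass vial with a white cap, upright: body 34 mm across and 36 mm high, cap 30 mm across up to 50 mm. About 0.08 kg. Origin at the centre of its underside. Two to four vials are there; all are alike.
- pocket1 (a point): Centre of the floor of a pocket of the carrier, at (+46, +46, 30) mm in the carrier's frame: 39 mm square inside, walls 3 mm thick and 12 mm high.
- pocket2 (a point): Centre of the floor of a pocket of the carrier, at (+46, -46, 30) mm in the carrier's frame: 39 mm square inside, walls 3 mm thick and 12 mm high.
- pocket3 (a point): Centre of the floor of a pocket of the carrier, at (-46, -46, 30) mm in the carrier's frame: 39 mm square inside, walls 3 mm thick and 12 mm high.
- pocket4 (a point): Centre of the floor of a pocket of the carrier, at (-46, +46, 30) mm in the carrier's frame: 39 mm square inside, walls 3 mm thick and 12 mm high.
- flask: Bystander: small conical glass flask, 66 mm across, 92 mm high; origin under its centre.
- mouse: Bystander: grey computer mouse, 105 x 60 x 22 mm; origin under its centre.

How it is judged (in metres and radians):
On the way, in this order (a step that is already met when the one before it is completed fails the run):
1. the puck lies flat in its dish (horizontal distance between puck and dish_in below 0.014 m and height (world z) of puck below 0.009 m and angle between puck's own z axis and vertical below 0.12 rad), for 0.2 s.
2. the carrier is seated: each ball foot home in its own seat (distance between foot_cone and seat_cone below 0.005 m and distance between foot_groove and seat_groove below 0.005 m and distance between foot_flat and seat_flat below 0.005 m and angle between carrier's own z axis and vertical below 0.04 rad), for 0.3 s.
3. the puck lies in its dish, every vial stands in a pocket of the seated carrier and the iris pointer is at the index mark (all of step 1 and all of step 2 and (distance between vial1 and pocket1 below 0.007 m or distance between vial1 and pocket2 below 0.007 m or distance between vial1 and pocket3 below 0.007 m or distance between vial1 and pocket4 below 0.007 m) and angle between each of vial1, vial2, vial3, vial4's own z axis and vertical below 0.12 rad and (distance between vial2 and pocket1 below 0.007 m or distance between vial2 and pocket2 below 0.007 m or distance between vial2 and pocket3 below 0.007 m or distance between vial2 and pocket4 below 0.007 m) and (distance between vial3 and pocket1 below 0.007 m or distance between vial3 and pocket2 below 0.007 m or distance between vial3 and pocket3 below 0.007 m or distance between vial3 and pocket4 below 0.007 m) and (distance between vial4 and pocket1 below 0.007 m or distance between vial4 and pocket2 below 0.007 m or distance between vial4 and pocket3 below 0.007 m or distance between vial4 and pocket4 below 0.007 m) and value of joint iris between 1.45 and 1.69 rad), for 0.3 s.
4. the start plunger is pushed fully down with the carrier seated (all of step 2 and value of joint start above 0.009 m), for 0.1 s.
At the end, for the whole second after the job is handed in: Ball feet within 5 mm of home, carrier level (0.04 rad); each vial upright (0.12 rad) within 7 mm of a pocket floor's centre; iris at 1.57 rad within 0.12; puck flat in its dish (14 mm of its centre); plunger has been fully down and is up; all at rest (all of step 3 and value of joint start below 0.002 m and linear speed of each of carrier, vial1, vial2, vial3, vial4 below 0.02 m/s); the robot touches nothing.
It fails at once if the flask is moved by more than 30 mm (distance of flask from where it was at the start of the episode above 0.03 m).
It fails at once if the mouse is moved by more than 30 mm (distance of mouse from where it was at the start of the episode above 0.03 m).
Of vial1, vial2, vial3, vial4 only 2 to 4 are there at a start; the rules pass over those that are not, and their reading is None.
At some moment in a run one of vial1, vial2, vial3, vial4, puck may be knocked a few centimetres aside while the robot is not near it.
Once in a run the grip may slacken for a moment while it holds something.
It also fails if it takes over 210 s, if anything falls off the work surface, if the arm or the gripper's body presses on something with over 40 N, if the wrist force passes 120 N, or if a joint passes its speed limit or range.

## Working session

There is one attempt and no reset: what is moved stays moved. The work goes in short steps, each a Python script; the robot and the scene stay as the last script left them, time stands still between calls to the robot, and variables do not carry over. Pictures are saved under pics/ and viewed, at most 14 in all, crops included, and the job is handed in when it is done.

```bash
mkdir -p pics; ls; python3 - <<'E'
from station import ctrl
import cv2
for n in ("top","scene"):
    im=ctrl.get_image(n); cv2.imwrite(f"pics/{n}0.png",cv2.resize(im[:,:,::-1],(800,600),interpolation=cv2.INTER_CUBIC))
    c=ctrl.get_calibration(n); print(n,{k:(v.tolist() if hasattr(v,'tolist') else v) for k,v in c.items()})
print(ctrl.get_calibration("wrist"))
o=ctrl.get_obs(); print(o)
E
```

```text
pics
station.py
top {'fx': 535.6101807127468, 'fy': 535.6101807127468, 'cx': 278.6456920831431, 'cy': 202.26129232969654, 'R': [[-0.02691853828626496, -0.99963743491102, -0.0006253167579302726], [-0.9747002239602133, 0.026385862996140784, -0.2219532825750942], [0.22188930958575181, -0.005365161550759164, -0.9750571005500616]], 't': [-62.879672919622415, 628.7389924454845, 1164.7902865499668]}
scene {'fx': 397.027357062891, 'fy': 397.027357062891, 'cx': 282.0771187694493, 'cy': 210.94144620305545, 'R': [[0.8708637146145005, 0.49133723609955143, -0.013568750491001431], [0.3563836702586561, -0.6501973494255474, -0.6709948482462152], [-0.3385071197785992, 0.5795093849300853, -0.7413378464891368]], 't': [-474.4874818326785, -217.04056384981618, 1204.7628819284653]}
{'fx': 312.0633671426239, 'fy': 312.0633671426239, 'cx': 284.1923438764335, 'cy': 211.58396415641442, 'mount': array([[-2.36035150e-04, -9.58217324e-01, -2.86041090e-01,
         7.28351637e+01],
       [ 9.99999972e-01, -2.28628008e-04, -5.92915706e-05,
         9.86081256e-01],
       [-8.58279457e-06, -2.86041096e-01,  9.58217351e-01,
        -1.42164546e+02],
       [ 0.00000000e+00,  0.00000000e+00,  0.00000000e+00,
         1.00000000e+00]])}
{'t': 0.1, 'joint_pos': array([-7.97085313e+01,  1.24718471e+01,  9.25201270e+01,  2.91972073e-05,
        7.51334482e+01, -6.43054719e+00]), 'qvel': array([ 0.01775207, -0.16899384, -0.17367601,  0.03405961, -0.04309886,
        0.06320904]), 'effort': array([-7.42665761e-04, -3.98076761e+01, -3.04971027e+01, -1.44754295e-04,
        4.26441766e-03, -2.65968708e-06]), 'tcp_pos': array([ 179.69786675, -597.8352002 ,  230.09755636]), 'ee_rot': array([-1.79875370e+02, -1.40751512e-02,  1.67219931e+01]), 'wrist_force': array([-0.16045627, -0.89207654, -0.84118854]), 'moment': array([-0.01177084, -0.003674  ,  0.00458542]), 'grip_force': 0.0, 'grip_width': 85.28310230120226}
```

View pics/top0.png

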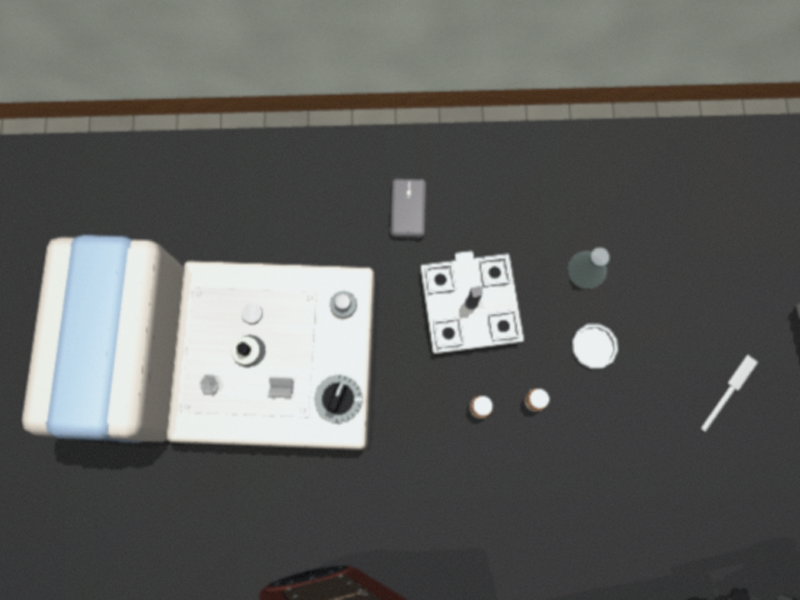

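View pics/scene0.png

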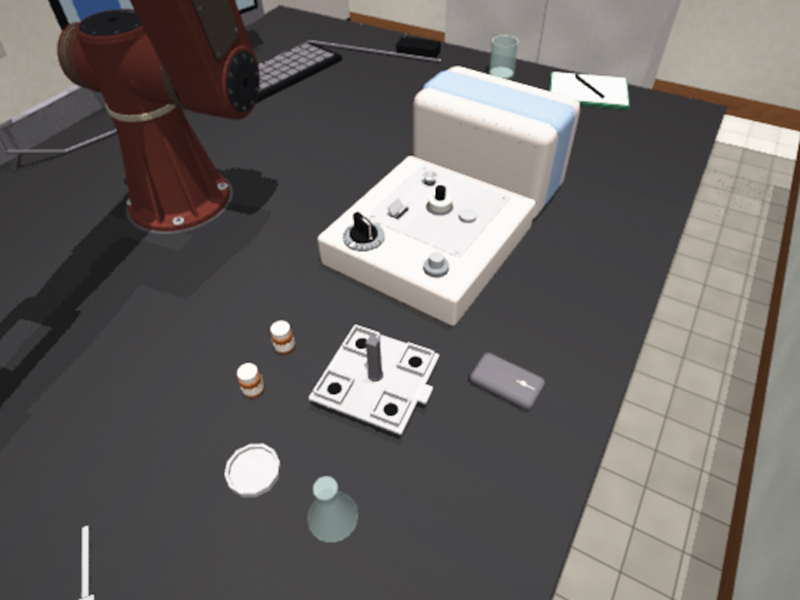

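The top view (enlarged ×1.43) shows the analyser on the left with the puck at (245,350), the carrier at about (472,303) and vial caps at (482,406) and (538,399). It also shows the dish at (595,346), flask (588,268) and mouse (408,208). The iris pointer is toward upper right, and there are two vials. I'll take enlarged crops next.

```bash
python3 - <<'E'
import cv2
from station import ctrl
im=ctrl.get_image("top")[:,:,::-1]
cv2.imwrite("pics/top_raw.png",im)
def crop(x,y,w,h,s,n): cv2.imwrite(n,cv2.resize(im[y:y+h,x:x+w],None,fx=s,fy=s,interpolation=cv2.INTER_CUBIC))
crop(115,175,155,145,4,"pics/c1.png")
crop(285,165,160,140,4,"pics/c2.png")
E
```

```text
(no output)
```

View pics/c1.png

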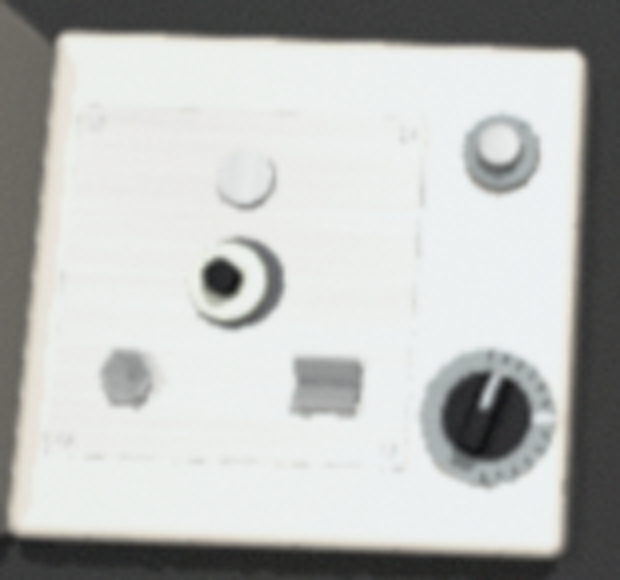

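View pics/c2.png

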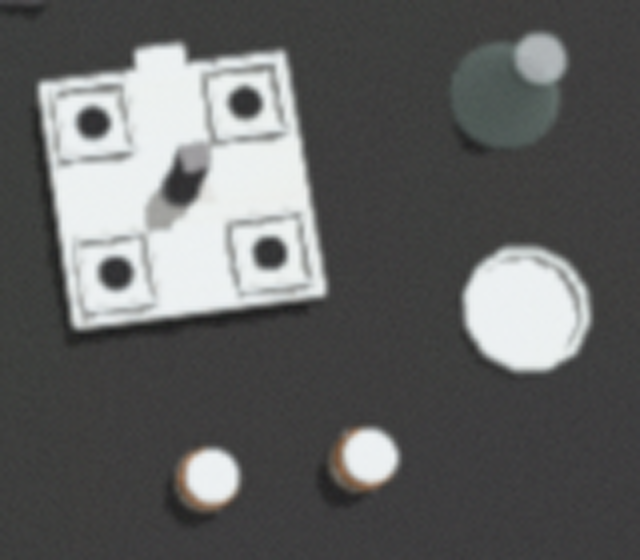

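Crop 1 (×4, origin 115,175) gives:
- Deck corners: (62,33), (585,52), (563,553), (12,535).
- Seats: pad (246,179), cone (130,378), groove (327,384).
- Plunger top (499,143), knob (487,416), puck knob (222,277).

Crop 2 (×4, origin 285,165) gives:
- Pocket holes: (92,122), (245,101), (270,252), (116,273).
- Vial caps (211,477) and (369,458), dish (526,309), flask base (505,95).

```bash
cat > h.py <<'E'
import numpy as np, cv2
from station import ctrl
from scipy.optimize import least_squares
def ray(name,uv,z,obs=None):
    c=ctrl.get_calibration(name)
    d=np.array([(uv[0]-c["cx"])/c["fx"],(uv[1]-c["cy"])/c["fy"],1.])
    if name=="wrist":
        from scipy.spatial.transform import Rotation as Ro
        Rw=Ro.from_euler("xyz",obs["ee_rot"],degrees=True).as_matrix(); M=np.array(c["mount"])
        o=Rw@M[:3,3]+obs["tcp_pos"]; d=Rw@M[:3,:3]@d
    else:
        R=np.array(c["R"]); o=-R.T@np.array(c["t"]); d=R.T@d
    return (o+d*(z-o[2])/d[2])[:2]
def uncrop(p,x,y,s): return (x+(p[0]+.5)/s-.5, y+(p[1]+.5)/s-.5)
def rot(a): return np.array([[np.cos(a),-np.sin(a)],[np.sin(a),np.cos(a)]])
def fit(local,world):
    local=np.array(local,float);world=np.array(world,float)
    f=lambda p:(local@rot(p[2]).T+p[:2]-world).ravel()
    r=least_squares(f,[*world.mean(0),0]); return r.x, f(r.x).reshape(-1,2)
E
python3 - <<'E'
from h import *
np.set_printoptions(precision=1,suppress=True)
A=lambda p,z: ray("top",uncrop(p,115,175,4),z)
B=lambda p,z: ray("top",uncrop(p,285,165,4),z)
loc=[(145,120),(145,-190),(-145,-190),(-145,120),(60,0),(-55,55),(-55,-55),(80,-145)]
w=[A((62,33),70),A((585,52),70),A((563,553),70),A((12,535),70),A((246,179),80),A((130,378),90),A((327,384),90),A((499,143),100)]
for s in (slice(0,4),slice(4,8),slice(0,8)):
    p,r=fit(loc[s],w[s]); print("analyser",p[:2],np.degrees(p[2]),r.tolist())
an=p
print("iris pred",rot(p[2])@[-70,-145]+p[:2],"meas dial",A((487,416),84), "win pred",p[:2])
print("puck knob",A((222,277),112))
loc=[(46,46),(46,-46),(-46,-46),(-46,46)]
p,r=fit(loc,[B(q,28) for q in [(92,122),(245,101),(270,252),(116,273)]])
print("carrier",p[:2],np.degrees(p[2]),r.tolist(),"post top",B((196,157),115))
print("vials",B((211,477),50),B((369,458),50),"dish",B((526,309),12),"flask",B((505,95),0),B((541,58),92))
c=lambda p: ray("top",((p[0]+.5)*.7-.5,(p[1]+.5)*.7-.5),20)
print("mouse",c((408,208)))
# iris pointer direction
a=A((483,408),114);b=A((499,372),114);print("pointer dir",np.degrees(np.arctan2(*(b-a)[::-1])))
E
```

```text
analyser [532.2 156.3] -3.5411060121511198 [[1.7727897632079248, 2.6022739846540617], [2.273198896541089, -2.828165753992664], [-2.6324852476712977, -2.607644825767487], [-1.4135034120786258, 2.8335365979332323]]
analyser [531.  157.4] -2.8738426958504895 [[-0.19784051567432925, 0.24746113776038214], [-0.14340799400287096, 0.594288136908574], [0.5758435933296937, -0.5717235423374234], [-0.23459508365249349, -0.2700257251306084]]
analyser [531.7 156.9] -3.420225773754996 [[1.0703625963872128, 3.544924459288268], [2.2235901859628484, -1.9252222575486542], [-2.719239195911257, -2.3154024658084253], [-2.15307581656117, 3.1654859360825185], [0.5144292704081863, -0.8888556479882936], [1.1527637660393566, 0.5241808872117701], [0.8246210411558081, -0.5842435749587764], [-0.9134518395050009, -1.5208674178645651]]
iris pred [453.2  16.3] meas dial [453.3  18.3] win pred [531.7 156.9]
puck knob [530.4 160.4]
carrier [ 611.4 -201.1] 6.338279054630003 [[-0.15325154798108542, -0.4242527813055119], [-0.46730739461145276, 0.4312677506870557], [0.3436666917259572, -0.0018532457886806242], [0.27689225086669467, -0.005161723592891576]] post top [ 609.7 -201.5]
vials [ 438.2 -207.9] [ 446.5 -298.2] dish [ 534.7 -404.4] flask [ 669.1 -405.8] [ 667.5 -404.2]
mouse [ 781.3 -100.7]
pointer dir -24.769346336674747
```

Both fits are consistent: the analyser is at about (531,157), yaw -3°, and the carrier at (611,-201), yaw 6.3°. I'll hover over the puck and cross-check with the wrist camera.

```bash
cat >> h.py <<'E'
def st(tag=""):
    o=ctrl.get_obs(); print(tag,"t%.1f"%o["t"],"tcp",np.round(o["tcp_pos"],1),"w%.1f f%.1f"%(o["grip_width"],o["grip_force"]),"F",np.round(o["wrist_force"],1)); return o
def up(x,y,z,yaw): ctrl.goto([x,y,z],[180,0,yaw])
def lin(x,y,z,yaw,speed=150): ctrl.move_l([x,y,z],[180,0,yaw],speed)
def snap(name,f,box=None,s=1):
    o=ctrl.get_obs(); im=ctrl.get_image(name)[:,:,::-1]
    if box: x,y,w,h=box; im=im[y:y+h,x:x+w]
    cv2.imwrite(f,cv2.resize(im,None,fx=s,fy=s,interpolation=cv2.INTER_CUBIC)); return o
E
python3 - <<'E'
from h import *; import pickle
up(530,160,235,-3); ctrl.grip(50,40); ctrl.wait(.3)
o=snap("wrist","pics/w1.png",None,1.42); pickle.dump(o,open("w1.pkl","wb")); st()
print(ctrl.get_obs()["ee_rot"])
E
```

```text
t3.9 tcp [530. 160. 235.] w50.1 f0.0 F [-0.1 -0.2  0.4]
[-1.79999228e+02 -1.43888663e-03 -2.99783402e+00]
```

View pics/w1.png

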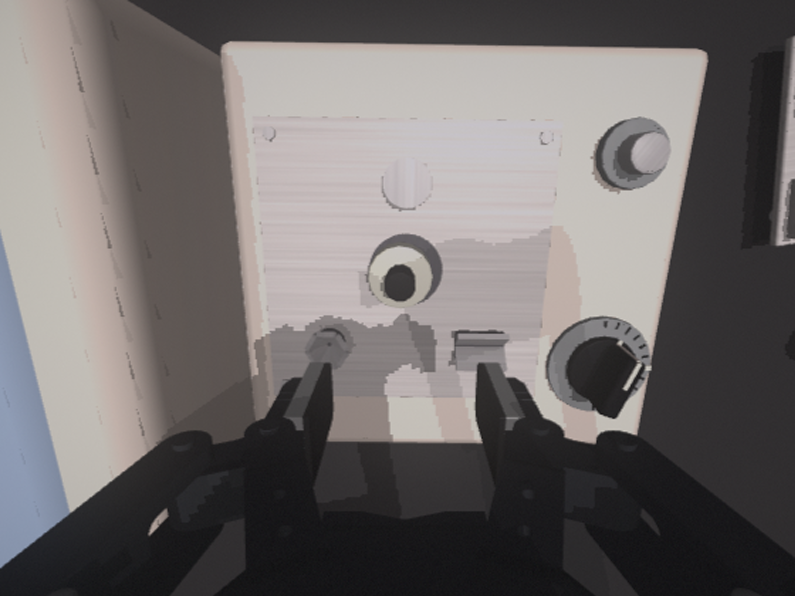

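The wrist view (×1.42) shows the flat pad at (407,183), puck knob top at (400,285), plunger top at (650,153), cone at (329,345) and deck far corners at (223,43) and (706,53).

```bash
python3 - <<'E'
from h import *; import pickle
np.set_printoptions(precision=1,suppress=True)
o=pickle.load(open("w1.pkl","rb"))
W=lambda p,z: ray("wrist",((p[0]+.5)/1.42-.5,(p[1]+.5)/1.42-.5),z,o)
loc=[(60,0),(80,-145),(-55,55)]
p,r=fit(loc,[W((407,183),80),W((650,153),100),W((329,345),90)])
print(p[:2],np.degrees(p[2]),r.tolist()); print("knob",W((400,285),112), "corners",W((223,43),70),W((706,53),70))
print([rot(p[2])@l+p[:2] for l in [(145,120),(145,-190)]])
E
```

```text
[535.9 157.4] -4.209221844143242 [[1.891386740847338, -0.7202148841864755], [0.9477414299620932, -1.9877594713030078], [-2.8391281708583165, 2.707974322724681]]
knob [534.2 161.2] corners [682.9 262.7] [661.6 -35.3]
[array([689.3, 266.4]), array([666.6, -42.8])]
```

The two cameras agree to about 4 mm, which is enough for the puck. I'll correct the camera bias later with the gripped carrier. Picking the puck now.

```bash
python3 - <<'E'
from h import *
lin(531.5,160.7,130,-3); lin(531.5,160.7,91,-3,80); st("down")
ctrl.grip(10,45); st("grip"); lin(531.5,160.7,130,-3,80); lin(531.5,160.7,200,-3); st("lift")
up(534.7,-404.4,160,0); st("over dish")
snap("top","pics/t2.png",(285,165,160,140),3)
E
```

```text
down t5.4 tcp [531.2 160.7  90.4] w50.1 f0.0 F [-0.2 -0.2  0.2]
grip t5.7 tcp [532.3 160.9  91.9] w18.4 f44.3 F [ 0.5 -0.1  2. ]
lift t7.0 tcp [530.9 160.6 199.1] w18.4 f44.1 F [ 0.  -0.7 -2.3]
over dish t9.0 tcp [ 535.4 -403.2  160.1] w18.4 f44.1 F [-0.4  0.6 -0.4]
```

View pics/t2.png

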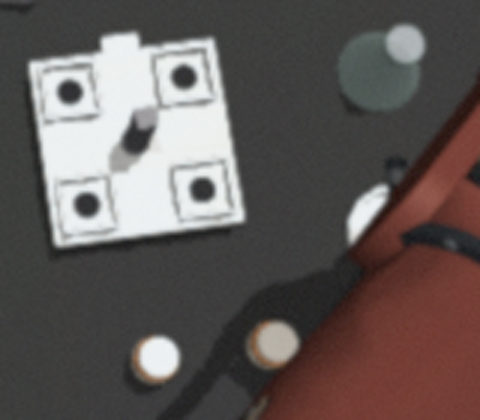

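The arm hides the dish in this view, but the grip still reads 18.4 mm, so the puck is held and the vials haven't moved. Lowering it into the dish.

```bash
python3 - <<'E'
from h import *
lin(534.7,-404.4,45,0,120); st(); lin(534.7,-404.4,25,0,40); o=st("low")
ctrl.grip(45); st("open"); lin(534.7,-404.4,70,0,100)
ctrl.wait(.2); o=snap("wrist","pics/w3.png",None,1.0); lin(534.7,-404.4,190,0)
up(611,-201,230,6.3); ctrl.grip(45,90)
snap("top","pics/t3.png",(285,165,160,140),4); st()
E
```

```text
t10.2 tcp [ 535.5 -405.2   46.2] w18.2 f44.1 F [-0.4 -1.4 -0.8]
low t10.8 tcp [ 534.4 -404.2   25.9] w18.2 f44.9 F [-2.5  2.4  6.3]
open t11.2 tcp [ 534.6 -404.3   24.6] w44.9 f0.0 F [-0.2  0.3 -0.3]
 t14.2 tcp [ 610.4 -202.5  229.5] w44.8 f0.0 F [-0.6 -0.2 -0.3]
```

View pics/t3.png

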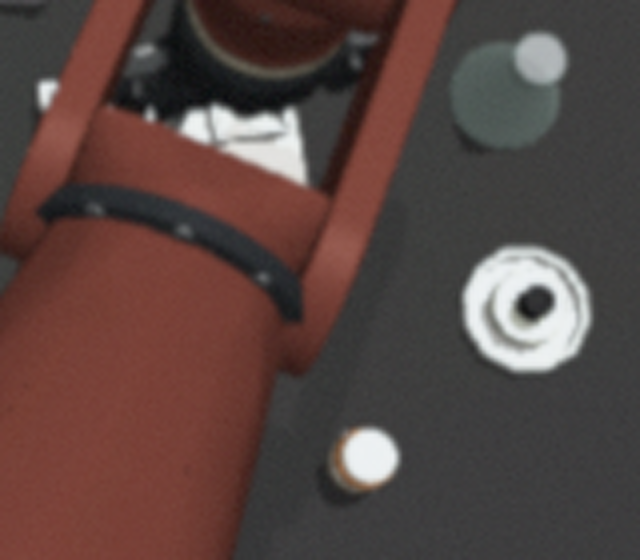

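The puck lies in the dish: its knob is at (537,301) inside the ring centred at (526,309), which matches a 46 mm high knob top. Now the carrier: grip the post, lift it over the analyser, and check the bias.

```bash
python3 - <<'E'
from h import *
print("puck",ray("top",uncrop((537,301),285,165,4),46))
x,y=610.7,-201.3
lin(x,y,130,6.3); lin(x,y,58,6.3,80); st("down")
ctrl.grip(5,100); st("grip"); lin(x,y,75,6.3,60); o=st("lift"); lin(x,y,190,6.3)
up(531.5,157.3,215,-3); ctrl.wait(.4); st("over")
snap("top","pics/t4.png",(115,175,155,145),4); snap("scene","pics/s4.png",(200,90,200,150),4)
E
```

```text
puck [ 534.3071772  -402.25517314]
down t16.0 tcp [ 611.4 -201.6   58.7] w44.7 f0.0 F [ 0.4  0.7 -0.2]
grip t16.4 tcp [ 611.2 -201.3   59. ] w14.6 f97.3 F [-0.9  1.5  2.7]
lift t16.9 tcp [ 610.5 -201.4   74.8] w14.9 f97.5 F [ 0.  -0.5 -6.1]
over t19.5 tcp [531.7 156.8 215. ] w14.8 f97.5 F [-0.3 -0.  -6.5]
```

View pics/t4.png

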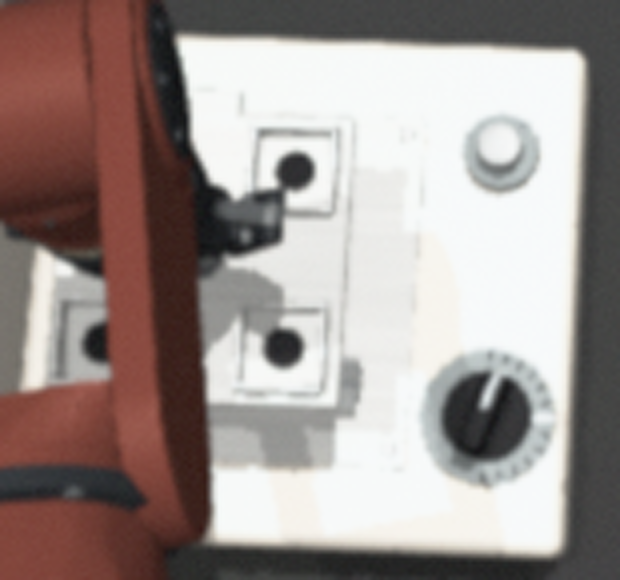

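View pics/s4.png

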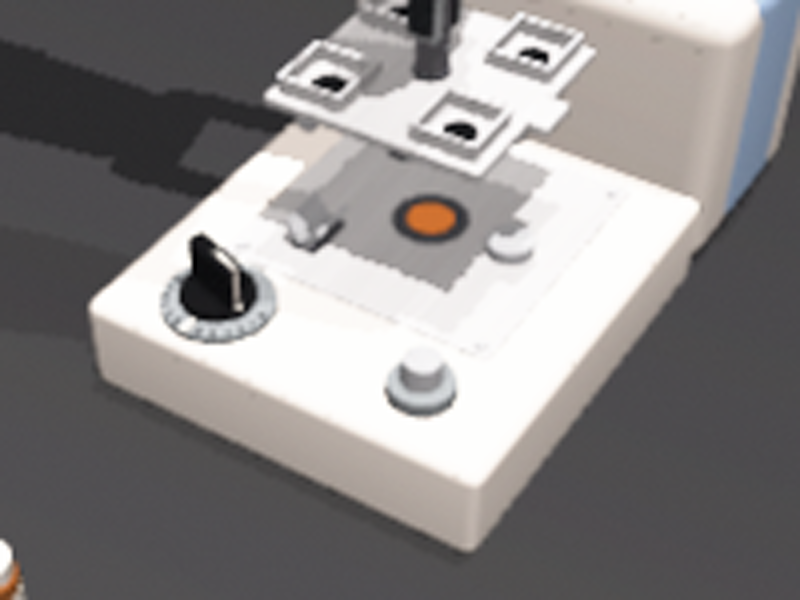

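Top crop: held-carrier pocket holes at (295,171), (284,348), (101,342). Scene crop: the carrier hangs level over the deck, the orange window is at (431,217), pad top at (510,246) and plunger top at (422,366).

```bash
python3 - <<'E'
from h import *
np.set_printoptions(precision=1,suppress=True)
A=lambda p,z: ray("top",uncrop(p,115,175,4),z)
S=lambda p,z: ray("scene",uncrop(p,200,90,4),z)
for z in (182,185):
    p,r=fit([(46,-46),(-46,-46),(-46,46)],[A(q,z) for q in [(295,171),(284,348),(101,342)]]); print("carrier top",z,p[:2],np.degrees(p[2]),r.tolist())
for z in (182,185):
    p,r=fit([(46,-46),(-46,-46),(46,46)],[S(q,z) for q in [(461,131),(330,84),(534,56)]]); print("carrier scene",z,p[:2],np.degrees(p[2]),r.tolist())
print("win scene",S((431,217),70),"pad",S((510,244),80),"plunger",S((422,364),100))
print(ctrl.get_obs()["ee_rot"])
E
```

```text
carrier top 182 [531.1 158. ] -3.401232714781357 [[-0.05592920591766415, 0.01427471634150379], [0.09475178585034882, 0.823200189222959], [-0.03882257993274152, -0.8374749055644486]]
carrier top 185 [530.6 157.4] -3.401232716142079 [[0.10724095512034637, -0.0797543228717501], [0.005494518385319225, 0.7419291953894316], [-0.11273547350572244, -0.6621748725176815]]
carrier scene 182 [528.4 164.5] -3.242043669416147 [[-0.2772572995694418, 0.5179516110793401], [0.3920485475526334, 0.05985401686240266], [-0.11479124798336215, -0.5778056279416433]]
carrier scene 185 [530.3 160.5] -3.2420437250585636 [[-0.12077902428302423, 0.34156853240266116], [0.05204398622481676, -0.08615104413175345], [0.06873503706606243, -0.2554174882692166]]
win scene [532.1 162.9] pad [595.3 150.9] plunger [605.9   4.1]
[180.   0.  -3.]
```

In the same camera the carrier sits within 0.5 mm of the seats. I'll lower it, release, and verify.

```bash
python3 - <<'E'
from h import *
x,y,a=531.8,156.6,-2.7
lin(x,y,155,a,80); st()
for z in np.arange(152,136,-1.5):
    lin(x,y,z,a,25); o=st("%.1f"%z)
    if o["wrist_force"][2]>-1: break
ctrl.grip(40,40); st("open"); ctrl.wait(.3)
lin(x,y,210,a); up(440,-200,230,90); ctrl.wait(.2); st()
snap("top","pics/t5.png",(115,175,155,145),4); snap("scene","pics/s5.png",(200,90,200,150),4)
E
```

```text
t20.5 tcp [532.4 156.7 155.6] w14.6 f97.5 F [ 0.7  0.1 -5.2]
152.0 t20.8 tcp [531.9 156.6 152.3] w14.9 f97.5 F [ 0.   0.4 -6.1]
150.5 t21.1 tcp [531.7 156.6 150.5] w15.2 f97.5 F [-1.3  0.6 -5. ]
149.0 t21.3 tcp [531.6 156.6 148.8] w15.1 f97.5 F [-0.5 -0.8 -5.5]
147.5 t21.6 tcp [531.6 156.6 147.3] w14.6 f97.5 F [-0.7  0.3 -6.1]
146.0 t21.8 tcp [531.7 156.6 145.8] w15.0 f97.5 F [-0.1  0.2 -4.9]
144.5 t22.1 tcp [532.1 156.8 144.7] w14.2 f97.6 F [ 1.4  0.4 -5.3]
143.0 t22.3 tcp [532.4 157.1 143.4] w15.0 f97.8 F [ 1.8  1.6 -3.3]
141.5 t22.6 tcp [532.7 157.2 142.3] w14.8 f98.0 F [ 2.8  2.4 -2. ]
140.0 t22.8 tcp [533.1 157.3 141.1] w14.9 f98.4 F [1.6 2.6 0.8]
open t23.2 tcp [531.1 156.  139.5] w40.2 f0.0 F [-0.5  0.9  0.2]
 t26.3 tcp [ 440.2 -199.7  229.9] w40.1 f0.0 F [-0.  -1.  -0.4]
```

View pics/t5.png

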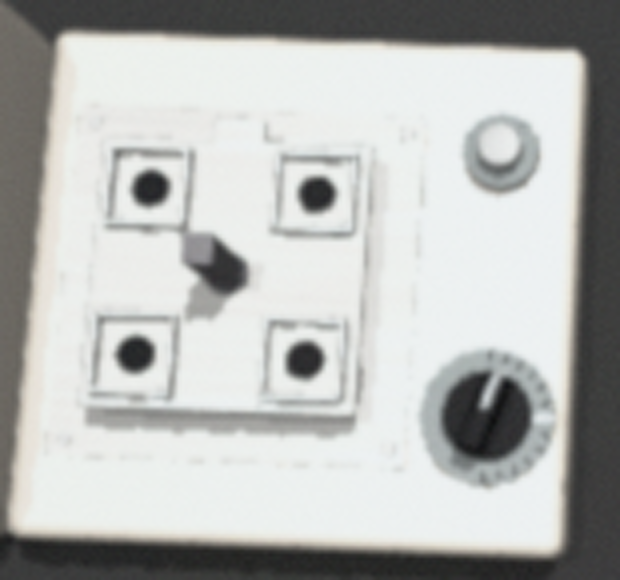

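View pics/s5.png

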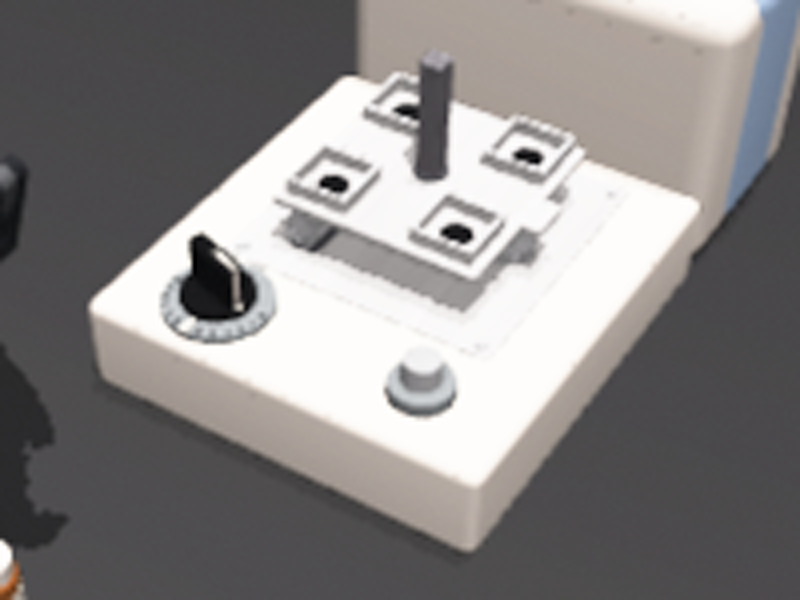

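The carrier sits over the seats. Pocket holes are at (150,188), (317,194), (304,360), (135,354) and it looks level in the scene view. I'll check the fit numerically and relocate the vials by code.

```bash
cat >> h.py <<'E'
def blobs(img,box,lo,hi,amin,amax):
    x,y,w,h=box; g=cv2.inRange(img[y:y+h,x:x+w],lo,hi)
    n,l,s,c=cv2.connectedComponentsWithStats(g)
    return [(c[i]+[x,y],int(s[i,4])) for i in range(1,n) if amin<=s[i,4]<=amax]
E
python3 - <<'E'
from h import *
np.set_printoptions(precision=2,suppress=True)
A=lambda p,z: ray("top",uncrop(p,115,175,4),z)
L=[(46,46),(46,-46),(-46,-46),(-46,46)]; H=[(150,188),(317,194),(304,360),(135,354)]
for z in (106,108,112,118):
    p,r=fit(L,[A(q,z) for q in H]); print(z,p[:2],np.degrees(p[2]),r.tolist())
# free-scale height: holes on bench gave what size vs z=28?
im=ctrl.get_image("top"); cv2.imwrite("pics/raw6.png",im[:,:,::-1])
for c,a in blobs(im,(300,230,150,70),(190,190,190),(255,255,255),60,900): print(c,a,ray("top",c,50))
E
```

```text
106 [533.36 159.12] -3.6955688033644614 [[-0.054540525091397285, -0.3823525994909289], [-0.0887689251331949, 0.5357725156048616], [-0.012200198423386155, 0.13299575556007426], [0.15550964864809202, -0.28641567510516097]]
108 [533.05 158.73] -3.695568593393906 [[0.029143544565386037, -0.3082505189146332], [-0.015169020440794156, 0.45126529923462044], [-0.09577010803855046, 0.05932020170712349], [0.08179558391282171, -0.20233498202745182]]
112 [532.43 157.93] -3.6955685365790085 [[0.19651195601898053, -0.16004666919852184], [0.13203047922388578, 0.2822505926396275], [-0.2629101994073153, -0.08803059799288349], [-0.06563223583566469, -0.034173325448193737]]
118 [531.5  156.74] -3.695567698764735 [[0.44756400918106465, 0.062259748138160376], [0.3528303706286806, 0.02872909761970277], [-0.5136197724426097, -0.3090574385965681], [-0.28677460736696503, 0.2180685962570692]]
[417.03 240.74] 396 [ 531.81 -396.75]
```

The yaw and position fit well. I'll confirm the seated height mechanically by touching the post top (195 mm if home), then look for the vials with the arm clear.

```bash
python3 - <<'E'
from h import *
np.set_printoptions(precision=2,suppress=True)
up(533.5,157.6,230,-3); ctrl.grip(0,40); lin(533.5,157.6,201,-3,100); ctrl.wait(.2)
for z in np.arange(199,188,-1):
    lin(533.5,157.6,z,-3,20); o=st("%.0f"%z)
    if o["wrist_force"][2]>10: break
lin(533.5,157.6,230,-3)
ctrl.wait(.2); im=ctrl.get_image("top"); cv2.imwrite("pics/raw7.png",im[:,:,::-1])
for c,a in blobs(im,(290,120,160,190),(170,165,160),(255,255,255),40,2000): print(c,a,ray("top",c,50))
E
```

```text
199 t29.8 tcp [533.5 157.6 199.1] w0.1 f0.0 F [-0.3 -0.5 -0.1]
198 t30.1 tcp [533.4 157.6 197.9] w0.2 f0.0 F [ 1.  -0.3  0.4]
197 t30.3 tcp [533.4 157.6 196.9] w0.0 f0.0 F [ 0.7  0.1 -0.2]
196 t30.6 tcp [533.4 157.6 195.9] w0.2 f0.0 F [ 0.2 -0.2  0.6]
195 t30.8 tcp [533.7 157.7 195.5] w0.3 f1.2 F [-1.2  0.9  2. ]
194 t31.1 tcp [533.7 157.9 195.3] w-0.1 f3.1 F [-2.3  0.8  6.5]
193 t31.3 tcp [533.8 158.  195.2] w0.0 f4.7 F [-2.7 -0.   9.4]
192 t31.6 tcp [533.8 158.1 195.1] w0.2 f6.4 F [-4.8 -0.4 12.4]
[419.9  178.99] 97 [ 678.98 -415.98]
[416.13 241.81] 643 [ 529.38 -394.47]
[377.04 278.52] 145 [ 447.81 -298.65]
[337.51 283.59] 146 [ 438.83 -208.27]
```

The post top is at 195.2 mm, so the carrier is fully home. The vials are at (439,-208) and (448,-299). I'll place each with a two-direction centring grip, and feel for the pocket during insertion.

```bash
cat >> h.py <<'E'
CAR=np.array([533.6,157.7]); CY=np.radians(-3.4)
def pick(x,y,a1,a2):
    up(x,y,150,a1); ctrl.grip(60,20); lin(x,y,16,a1,120); ctrl.grip(15,20); st("centre"); ctrl.grip(55)
    lin(x,y,16.5,a2,60); ctrl.grip(15,45); st("grip"); lin(x,y,60,a2,80); st("lift"); lin(x,y,190,a2)
def place(loc,a):
    x,y=rot(CY)@loc+CAR; up(x,y,190,a); st("over")
    lin(x,y,145,a,120); ctrl.wait(.2); f0=ctrl.get_obs()["wrist_force"][2]
    for z in np.arange(142,125,-2):
        lin(x,y,z,a,30); o=st("%.0f"%z)
        if o["wrist_force"][2]-f0>5: break
    return x,y,z
E
python3 - <<'E'
from h import *
pick(439.3,-208.8,132,42)
place((-46,-46),42)
E
```

```text
centre t37.1 tcp [ 439.9 -209.2   16.9] w33.5 f19.9 F [-0.6  1.   4.2]
grip t39.5 tcp [ 439.6 -209.    16.8] w32.4 f44.7 F [0.  0.8 1.5]
lift t40.1 tcp [ 439.1 -208.7   60. ] w32.5 f44.6 F [-1.   0.  -0.5]
over t42.4 tcp [485.  113.7 189.7] w32.1 f44.7 F [ 0.2 -0.5 -0.7]
142 t43.4 tcp [484.8 114.6 142. ] w31.9 f44.7 F [ 1.   0.4 -0.6]
140 t43.6 tcp [484.7 114.5 139.8] w32.3 f44.7 F [-0.   0.1 -0.5]
138 t43.9 tcp [484.8 114.5 137.8] w32.5 f44.7 F [-0.1 -0.3 -0.6]
136 t44.1 tcp [484.8 114.5 135.8] w32.3 f44.7 F [ 0.2 -0.7 -0.9]
134 t44.4 tcp [484.8 114.5 133.8] w32.4 f44.7 F [ 0.2 -0.4 -1. ]
132 t44.6 tcp [484.8 114.5 131.8] w32.2 f44.7 F [-0.4  0.6 -0.2]
130 t44.9 tcp [484.8 114.5 129.8] w32.1 f44.7 F [ 0.4 -0.1 -0.3]
128 t45.1 tcp [484.8 114.5 127.8] w32.1 f44.7 F [ 0.  -0.5 -0.6]
126 t45.4 tcp [485.6 114.6 126.4] w32.9 f44.9 F [0.5 0.5 1.1]
```

The vial met the floor at the expected height, with nothing touched on the way in. Release, recheck the second vial, and repeat.

```bash
python3 - <<'E'
from h import *
np.set_printoptions(precision=1,suppress=True)
o=ctrl.get_obs(); x,y=rot(CY)@(-46,-46)+CAR
ctrl.grip(50,20); lin(x,y,200,42)
im=ctrl.get_image("top"); b=[(ray("top",c,50),a) for c,a in blobs(im,(290,240,160,70),(170,165,160),(255,255,255),60,300)]; print(b)
if len(b)==1:
    p=b[0][0]+[.6,-.6]
    pick(p[0],p[1],42,132)
    place((46,-46),132)
E
```

```text
[(array([ 447.6, -298.6]), 141)]
centre t49.8 tcp [ 448.7 -299.7   17. ] w33.4 f20.0 F [-0.1  0.2  5. ]
grip t52.2 tcp [ 448.5 -299.5   16.8] w32.2 f44.7 F [ 0.5 -0.2  1.4]
lift t52.9 tcp [ 448.2 -299.2   60.3] w32.3 f44.6 F [-0.3  0.2 -0.4]
over t55.5 tcp [576.9 108.  189.8] w32.2 f44.6 F [ 0.4 -0.1 -1. ]
142 t56.5 tcp [576.7 109.1 142. ] w32.9 f44.7 F [ 0.2 -0.3  0.4]
140 t56.7 tcp [576.6 109.1 139.7] w32.1 f44.7 F [ 0.1 -0.6 -0.8]
138 t57.0 tcp [576.6 109.1 137.7] w32.3 f44.7 F [ 0.4 -0.8 -1.3]
136 t57.2 tcp [576.6 109.  135.8] w32.0 f44.7 F [-0.3 -0.6 -0.3]
134 t57.5 tcp [576.6 109.  133.8] w32.5 f44.7 F [-1.7  0.1 -0.2]
132 t57.7 tcp [576.6 109.  131.8] w32.2 f44.7 F [-0.  -0.4 -1.8]
130 t58.0 tcp [576.6 109.  129.8] w32.2 f44.7 F [ 0.1  0.2 -0.6]
128 t58.2 tcp [576.6 109.  127.8] w32.2 f44.7 F [ 0.4 -0.6 -0.2]
126 t58.5 tcp [577.1 109.1 126.2] w32.1 f44.7 F [ 0.3  0.5 -1. ]
```

```bash
python3 - <<'E'
from h import *
x,y=rot(CY)@(46,-46)+CAR
lin(x,y,125.3,132,30); ctrl.grip(50,20); st("rel"); lin(x,y,200,132)
x,y=454.7,17.2
up(x,y,190,155); ctrl.grip(45,40); lin(x,y,91,155,100); ctrl.grip(5,30); st("grip")
for a in (138,121,104,86.6): lin(x,y,91,a,30); o=ctrl.get_obs(); st("%.0f"%a)
print(o["ee_rot"],o["moment"])
ctrl.grip(45); lin(x,y,190,86.6); up(500,-250,230,60); ctrl.wait(.2); st()
o=snap("top","pics/t8.png",(115,175,155,145),4); im=ctrl.get_image("top"); cv2.imwrite("pics/raw8.png",im[:,:,::-1])
E
```

```text
rel t59.0 tcp [576.3 109.1 124.8] w50.1 f0.0 F [ 0.3  0.1 -0.4]
grip t62.1 tcp [455.9  17.8  91.9] w13.4 f33.9 F [1.5 3.8 2.3]
138 t62.5 tcp [455.6  17.4  91.9] w13.2 f34.2 F [0.9 3.2 4.2]
121 t63.0 tcp [455.1  17.1  91.8] w13.6 f34.5 F [-1.2  2.5  6.4]
104 t63.4 tcp [454.7  16.9  91.9] w13.1 f34.7 F [-2.5  2.2  8. ]
87 t63.9 tcp [454.1  16.9  91.8] w13.3 f34.9 F [-3.1  1.5  9.3]
[-1.79876144e+02  4.58150508e-02  8.67395369e+01] [ 0.24979506  0.66317407 -0.04819305]
 t66.4 tcp [ 500.1 -248.4  229.7] w44.7 f0.0 F [-0.5  0.3 -0.2]
```

View pics/t8.png

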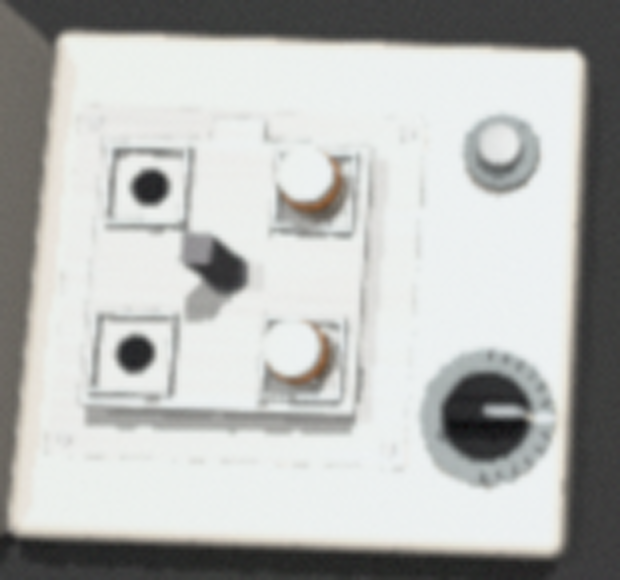

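Both vials stand upright in pockets 2 and 3, and the pointer (485,410)→(523,412) aims at the index mark (540,417). Numeric check before pressing:

```bash
python3 - <<'E'
from h import *
np.set_printoptions(precision=1,suppress=True)
A=lambda p,z: ray("top",uncrop(p,115,175,4),z)
a,b=A((485,410),114),A((523,412),114); print("pointer in analyser frame",np.degrees(np.arctan2(*(b-a)[::-1]))+3.5)
C=np.array([533.05,158.7]);
for q in ((308,178),(296,351)): print("vial local",rot(np.radians(3.7))@(A(q,160)-C))
im=cv2.imread("pics/raw8.png")
print([ (ray("top",c,46),n) for c,n in blobs(im,(395,222,45,40),(0,0,0),(70,70,70),10,80)])
x,y=rot(CY)@(80,-145)+CAR; print("plunger",x,y,"top cam",A((499,143),100))
up(x,y,190,-3); ctrl.grip(0,40); lin(x,y,105,-3,120); ctrl.wait(.2)
im=ctrl.get_image("top"); cv2.imwrite("pics/raw9.png",im[:,:,::-1])
print("dish dark",[(ray("top",c,46),n) for c,n in blobs(im,(395,222,45,40),(0,0,0),(70,70,70),10,80)])
for z in (100,96,93,91,90,89,88,87):
    lin(x,y,z,-3,30); o=st("%d"%z)
    if o["wrist_force"][2]>12: break
ctrl.wait(.4); st("hold"); lin(x,y,150,-3,80); st()
E
```

```text
pointer in analyser frame -91.0372426232574
vial local [ 45.1 -49.8]
vial local [-46.7 -50.3]
[]
plunger 604.8597620653868 8.21071506497708 top cam [603.9   8.9]
dish dark [(array([ 532.9, -400.7]), 40)]
100 t69.8 tcp [605.    8.2 100.1] w-0.4 f0.7 F [-0.3 -0.1  2.2]
96 t70.1 tcp [605.2   8.2  96.2] w0.2 f1.4 F [-0.3 -0.2  3.1]
93 t70.3 tcp [605.3   8.2  93.3] w0.1 f1.9 F [-0.1 -0.1  4. ]
91 t70.6 tcp [605.3   8.2  91.2] w-0.1 f2.2 F [-0.2 -0.7  4.7]
90 t70.8 tcp [605.3   8.1  90.3] w-0.4 f2.3 F [1.6 0.6 4.3]
89 t71.1 tcp [605.3   8.2  90.1] w0.1 f4.0 F [0.  1.  9.1]
88 t71.3 tcp [605.4   8.2  90. ] w0.3 f6.0 F [-2.5 -0.2 11.7]
87 t71.6 tcp [605.4   8.2  89.9] w-0.1 f8.0 F [-3.9  0.1 15.6]
hold t72.0 tcp [605.4   8.2  89.9] w-0.3 f8.0 F [-3.9  0.5 15.9]
 t72.9 tcp [604.3   8.2 149.4] w0.0 f0.0 F [ 0.4  0.5 -1.5]
```

The plunger bottomed out at 10 mm and was released. One last look from the side before handing in.

```bash
python3 - <<'E'
from h import *
lin(604.8,8.2,230,-3); up(450,-200,300,60); ctrl.wait(.3); st()
a=ctrl.get_image("scene")[:,:,::-1]; b=ctrl.get_image("top")[:,:,::-1]
r=lambda im,x,y,w,h: cv2.resize(im[y:y+h,x:x+w],(400,300),interpolation=cv2.INTER_CUBIC)
cv2.imwrite("pics/end.png",np.vstack([np.hstack([r(a,220,80,160,120),r(a,100,280,160,120)]),np.hstack([r(b,130,180,160,120),r(b,330,150,160,120)])]))
E
```

```text
t75.3 tcp [ 450.2 -199.7  299.8] w-0.1 f0.0 F [-0.4 -0.5  0. ]
```

View pics/end.png

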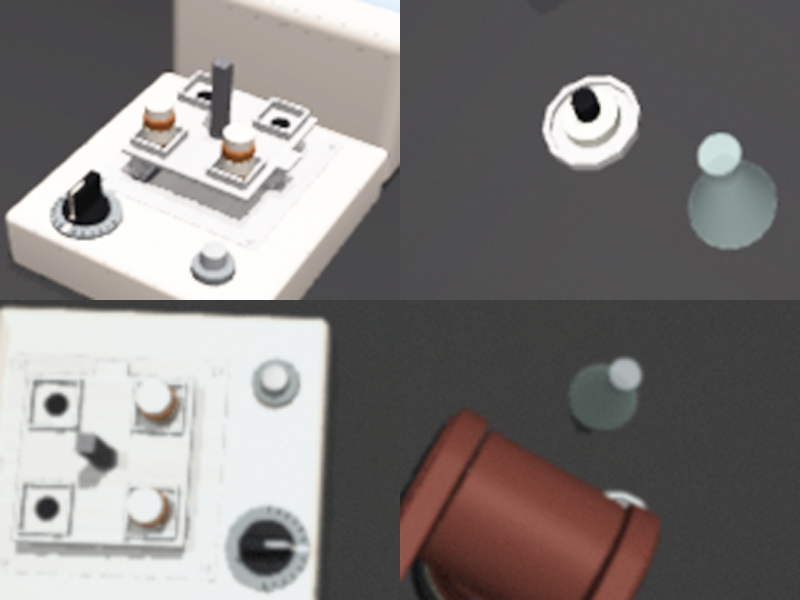

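The side view shows both vials upright in their pockets (160,125) and (238,155), the carrier level and the plunger up at (212,255). The puck is flat in the dish (588,118) and the flask is untouched. Handing in.

```bash
python3 -c "
from station import ctrl
print(ctrl.sign_off())"
```

```text
the job is handed in; nothing more can be done
None
```

The job is handed in, with no verdict returned: puck flat in the dish, carrier fully seated, both vials in pockets, iris at the index mark, plunger pushed fully down and back up, flask untouched and mouse not approached.

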